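Share the hash browns between two skillets and light their burners

TASK

Breakfast for two, each cooked in its own cast-iron skillet: deal the four frozen hash browns from the stack on the board into the two skillets, always the top one, one to each skillet in turn, until each has two lying flat on its floor, next to each other; lay them down, do not drop them. Only then turn on the burner under each skillet: turn its knob clockwise about 60 degrees. Leave the other two knobs off and do not disturb the oil jar and the salt shaker.

Things in the scene. Friction and masses are not known exactly. Their poses are not given: they have to be found in the camera images.
- skillet_a: round black cast-iron serving skillet with two small loop ears, 200 mm over the rim, 36 mm high, wall 5 mm, sloping; flat inner floor 174 mm across, 6 mm above the origin; it does not move. Origin: centre of its underside, 38 mm above the worktop; z up, the ears lie along its y
- skillet_b: round black cast-iron serving skillet with two small loop ears, 200 mm over the rim, 36 mm high, wall 5 mm, sloping; flat inner floor 174 mm across, 6 mm above the origin; it does not move. Origin: centre of its underside, 38 mm above the worktop; z up, the ears lie along its y
- hash_brown_1: frozen potato hash brown, golden, rigid, about 55 g: a flat piece with straight long sides and half-round ends, 72 mm long (its x), 50 mm wide (its y), 18 mm thick. Origin: centre of its underside. The four lie stacked on the board, long sides roughly the same way; this one is at the bottom, on the board
- hash_brown_2: frozen potato hash brown, golden, rigid, about 55 g: a flat piece with straight long sides and half-round ends, 72 mm long (its x), 50 mm wide (its y), 18 mm thick. Origin: centre of its underside. The four lie stacked on the board, long sides roughly the same way; this one is second from below
- hash_brown_3: frozen potato hash brown, golden, rigid, about 55 g: a flat piece with straight long sides and half-round ends, 72 mm long (its x), 50 mm wide (its y), 18 mm thick. Origin: centre of its underside. The four lie stacked on the board, long sides roughly the same way; this one is third from below
- hash_brown_4: frozen potato hash brown, golden, rigid, about 55 g: a flat piece with straight long sides and half-round ends, 72 mm long (its x), 50 mm wide (its y), 18 mm thick. Origin: centre of its underside. The four lie stacked on the board, long sides roughly the same way; this one is on top
- board: small dark wooden board, 140 x 96 x 14 mm, on the strip of worktop right of the hob; it does not move. Origin: centre of its underside, x along its length
- hob_knob_1 (a joint): hob knob of the back left burner, the farthest from the robot of the row of four along the right end of the hob. Value in rad: 0 = off, grows as it is turned clockwise seen from above, up to 3.67; light, even friction (0.1 N m), stays where it is left. At 0 its grip bar lies along world x. Shape: see knob_1
- knob_1 (a point): point on the upright axis of the back left burner's knob, at the top of its grip bar, 29 mm above the worktop. The knob is a black cone, 40 mm across at the foot and 30 mm at 21 mm above the worktop; the straight grip bar across it, 34 mm long and 10.5 mm wide, stands from there to 29 mm. Knobs are 68 mm apart along x; the edge of the pan supports, 38 mm high, lies 25 mm to its left
- hob_knob_2 (a joint): hob knob of the back right burner, the second farthest of the row of four along the right end of the hob. Value in rad: 0 = off, grows as it is turned clockwise seen from above, up to 3.67; light, even friction (0.1 N m), stays where it is left. At 0 its grip bar lies along world x. Shape: see knob_2
- knob_2 (a point): point on the upright axis of the back right burner's knob, at the top of its grip bar, 29 mm above the worktop. The knob is a black cone, 40 mm across at the foot and 30 mm at 21 mm above the worktop; the straight grip bar across it, 34 mm long and 10.5 mm wide, stands from there to 29 mm. Knobs are 68 mm apart along x; the edge of the pan supports, 38 mm high, lies 25 mm to its left
- burner_back_right (a point): centre of the back right burner, at the top of the pan supports, 38 mm above the worktop; the burner of hob_knob_2. A pan on this burner stands within 50 mm of this point
- hob_knob_3 (a joint): hob knob of the front right burner, the second nearest of the row of four along the right end of the hob. Value in rad: 0 = off, grows as it is turned clockwise seen from above, up to 3.67; light, even friction (0.1 N m), stays where it is left. At 0 its grip bar lies along world x. Shape: see knob_3
- knob_3 (a point): point on the upright axis of the front right burner's knob, at the top of its grip bar, 29 mm above the worktop. The knob is a black cone, 40 mm across at the foot and 30 mm at 21 mm above the worktop; the straight grip bar across it, 34 mm long and 10.5 mm wide, stands from there to 29 mm. Knobs are 68 mm apart along x; the edge of the pan supports, 38 mm high, lies 25 mm to its left
- burner_front_right (a point): centre of the front right burner, at the top of the pan supports, 38 mm above the worktop; the burner of hob_knob_3. A pan on this burner stands within 50 mm of this point
- hob_knob_4 (a joint): hob knob of the front left burner, the nearest of the row of four along the right end of the hob. Value in rad: 0 = off, grows as it is turned clockwise seen from above, up to 3.67; light, even friction (0.1 N m), stays where it is left. At 0 its grip bar lies along world x. Shape: see knob_4
- knob_4 (a point): point on the upright axis of the front left burner's knob, at the top of its grip bar, 29 mm above the worktop. The knob is a black cone, 40 mm across at the foot and 30 mm at 21 mm above the worktop; the straight grip bar across it, 34 mm long and 10.5 mm wide, stands from there to 29 mm. Knobs are 68 mm apart along x; the edge of the pan supports, 38 mm high, lies 25 mm to its left
- burner_front_left (a point): centre of the front left burner, at the top of the pan supports, 38 mm above the worktop; the burner of hob_knob_4. A pan on this burner stands within 50 mm of this point
- casserole: cream lidded enamel casserole on a third burner, 165 mm across, with two ears, 99 mm high with its knob; it does not move. Origin: centre of its underside, 38 mm above the worktop. Leave it and its burner alone
- oil_jar: glass jar of oil, 69 mm across, 159 mm high, on the strip of worktop behind the board; loose, leave it standing where it is. Origin: centre of its underside
- salt_shaker: salt shaker with a grey cap, 44 mm across, 90 mm high, beside the oil jar; loose, leave it standing where it is. Origin: centre of its underside

How it is judged:
By the outcome, as a careful person would: the job done as asked, in the order asked, and still so for the second after the job is handed in, with the robot touching nothing.
It also fails if it takes over 72 s, if anything falls off the work surface, if the arm or the gripper's body presses on something with over 40 N, if the wrist force passes 120 N, or if a joint passes its speed limit or range.

ROBOT

A 6-joint arm with a two-finger parallel gripper is mounted at the origin on a cart in front of the work surface, level with it; the furniture and walls round the work are solid. World frame = base frame: x ahead of the robot, y to its left, z up, the work surface at z = 0. Lengths are in m, angles in rad, forces in N, time in s.
With the tool pointing down it reaches from about 0.35 to 0.975 m from the base axis. Payload 4.9 kg.
Tool frame: the origin (TCP) lies midway between the tips of the shut fingers; the grasp point (between the pads) lies 19 mm behind it; z points along the fingers, y is the line along which they close (so a half turn about z gives the same grasp; the last joint's range is limited). The gripper opens to 85 mm and grips with 20 to 120 N. Pads are 22 mm wide; open, the fingers measure 114 mm over their backs; the gripper's body (76 mm by 85 mm) begins 54 mm behind the grasp point. The pads swing forward as they close: fully open they stand 13 mm farther back than shut.
Start: joints at [-1.314, 0.053, 1.613, -0, 1.476, -0.119], TCP at [0.229, -0.581, 0.231] pointing down, gripper open.
Joint ranges: [-3.01, 3.01], [-1.01, 2.22], [0.06, 2.58], [-1.02, 4.17], [0.09, 2.62], [-3.14, 3.14]. Speed limits (rad/s): [2.57, 2.57, 3.14, 3.14, 3.14, 3.14].

INTERFACE

Orientations are given as a unit quaternion [w, x, y, z].
In Python, from plant import * gives the robot as it stands.
- The arm moves only by the tool jog_arm, never from a script. Its argument "targets" is a list of rows, each a list of 3 entries, a list of its own where there are three numbers: the shift along the tool's x, y, z in units of 25 mm (1.0 is 25 mm), then the turn, a rotation vector about the tool's x, y, z in units of 8 degrees (1.0 is 8 degrees), then the opening in per cent of the stroke, from 0 (shut) to 100 (fully open). A call has 1 to 8 rows; each row is the pose to reach, as a shift and turn from the pose commanded when the call began, along the tool's axes at that moment; what a row does not reach only later rows make up. A row lasts 1/8 s, in which the tool goes at most 62.5 mm and 10.7 degrees, less where a joint would pass 70% of its speed; a pose out of reach is approached as far as the arm can. A call with a gripper value outside its range is refused whole. The fingers move at their own pace and stop on an object; the grip force is fixed at half the most. Time passes only in rows, so rows that repeat a pose let the fingers close. It gives the time, the measured TCP pose, the force, the opening and the grip force at its end, in the units of the state.
- state(): the state, without advancing time (a new reading comes with each control period).
- grab_frame(name): name is "scene" or "side" or "wrist"; returns (picture, depth): 480x640x3 uint8, red, green, blue; 480x640 float32, m along the optical axis (not along the pixel's ray), 0 where there is no reading.
- camera_params(name): a dict with "fovy" (degrees; the focal length in pixels is half the picture's height over the tangent of half this angle, whatever the lens; pixels are square), "cx", "cy" (the principal point, pixels), "rvec" (rotation vector, rad) and "tvec" (3), from world to camera coordinates, as OpenCV has them; the wrist camera has in their place "hand_eye" (4x4, takes a point from camera to tool coordinates, whose origin is the TCP and whose axes are the flange's). Camera axes: x right, y down, z forward; pixel columns grow to the right and rows downward; lengths in m; the calibration is good to about 2 mm. A picture is of the moment at which its call begins: read the wrist's pose just before it. camera_params takes no time and is no camera call.
- job_done(): hands the job in; it is judged then, once.
The state is a dict: "time": time; "joint_pos": joint angles; "joint_vel": joint speeds; "joint_efforts": joint torques, N m; "tool_pos": TCP position; "tool_rot": TCP orientation; "contact_force": force on the tool from outside, world axes, zero at the start; "ft_torque": the same for the moment, N m; "gripper_width": opening from 0.0 (shut) to 1.0 (fully open); "grasp_force": force on a finger pad.
Only numpy, scipy, OpenCV 4.12 (cv2) and the standard library are available. Lean on these libraries where they do the work, as an engineer would, in place of code of your own. Each camera call takes 0.05 s, during which the arm holds its last target. There are 200 camera calls.

## Working session

There is one attempt and no reset: what is moved stays moved. The work goes in short steps, Python scripts to look and compute and a tool call to move; the robot and the scene stay as the last step left them, time stands still between calls to the robot, and variables do not carry over. Pictures are saved under pics/ and viewed, at most 10 in all, crops included, and the job is handed in when it is done.

Besides the shell and the picture viewer there is one more tool, called after "Emit:" by a JSON object that holds its "name" and its "arguments", one argument or row to a line. jog_arm: Moves the arm, as the interface text tells. Its arguments: {"type":"object","properties":{"targets":{"type":"array"}},"required":["targets"]}

```bash
mkdir -p pics; ls
cat > h.py <<'E'
import numpy as np, cv2
from plant import *
from scipy.spatial.transform import Rotation as R
def cam(name, st=None):
    p=camera_params(name)
    f=240/np.tan(np.radians(p["fovy"])/2)
    if name=="wrist":
        q=st["tool_rot"]; T=np.eye(4); T[:3,:3]=R.from_quat([q[1],q[2],q[3],q[0]]).as_matrix(); T[:3,3]=st["tool_pos"]
        M=T@np.array(p["hand_eye"])
        return f,p["cx"],p["cy"],M[:3,:3],M[:3,3]
    Rm=R.from_rotvec(p["rvec"]).as_matrix()
    return f,p["cx"],p["cy"],Rm.T,-Rm.T@np.array(p["tvec"])
def plane(c,u,v,z):
    f,cx,cy,Rw,t=c
    d=np.stack([(np.asarray(u,float)-cx)/f,(np.asarray(v,float)-cy)/f,np.ones(np.shape(u))],-1)@Rw.T
    return t+d*((z-t[2])/d[...,2])[...,None]
def cloud(c,depth):
    f,cx,cy,Rw,t=c
    v,u=np.mgrid[:480,:640]
    P=np.stack([(u-cx)/f*depth,(v-cy)/f*depth,depth],-1)
    return P@Rw.T+t
def save(n,im): cv2.imwrite("pics/"+n,im[...,::-1])
E
python3 - <<'E'
from h import *
print(state())
for n in("scene","side"):
    im,d=grab_frame(n); save(n+".png",im); np.savez(n+".npz",im=im,d=d); print(n,camera_params(n),(d>0).mean())
st=state(); im,d=grab_frame("wrist"); save("wrist.png",im); np.savez("wrist.npz",im=im,d=d); print(camera_params("wrist"))
E
```

```text
pics
{'time': 0.0, 'joint_pos': array([-1.31400128e+00,  5.33751879e-02,  1.61428571e+00,  2.28117947e-05,
        1.47596064e+00, -1.19053171e-01]), 'joint_vel': array([ 4.89227687e-04,  2.34249285e-04,  1.16280594e-03, -8.23150751e-05,
       -9.10972242e-04,  1.05302947e-03]), 'joint_efforts': array([-1.21643821e-03, -3.93693924e+01, -3.70175028e+01, -1.48644267e-04,
        7.16950977e-03, -7.68500740e-06]), 'tool_pos': array([ 0.22923345, -0.58079038,  0.23005659]), 'tool_rot': array([-1.01281910e-03,  9.82393868e-01,  1.86818785e-01, -5.84837724e-05]), 'contact_force': array([1.20831537, 0.68161044, 0.23059595]), 'ft_torque': array([-0.01546738, -0.02116163,  0.0534587 ]), 'grasp_force': 0.0, 'gripper_width': 0.9993759034363359}
scene {'fovy': 43.758189350230346, 'cx': 317.6598131238165, 'cy': 239.24336521427196, 'rvec': array([ 0.76288999, -2.67745389,  1.01416946]), 'tvec': array([0.5422132 , 0.18642632, 1.25997448])} 0.9961100260416667
side {'fovy': 55.68046904840098, 'cx': 321.28907791491673, 'cy': 244.1443137874308, 'rvec': array([ 2.1877842 , -0.08499394,  0.04128317]), 'tvec': array([-0.54370828,  0.15218074,  0.92906653])} 0.9891861979166666
{'fovy': 69.16544025186734, 'cx': 318.5866169712041, 'cy': 236.0617714173603, 'hand_eye': array([[-1.11678521e-03, -9.53689914e-01, -3.00789463e-01,
         7.64171654e-02],
       [ 9.99999284e-01, -1.19404088e-03,  7.30089926e-05,
        -9.54491554e-04],
       [-4.28782856e-04, -3.00789167e-01,  9.53690565e-01,
        -1.42163305e-01],
       [ 0.00000000e+00,  0.00000000e+00,  0.00000000e+00,
         1.00000000e+00]])}
```

View pics/scene.png

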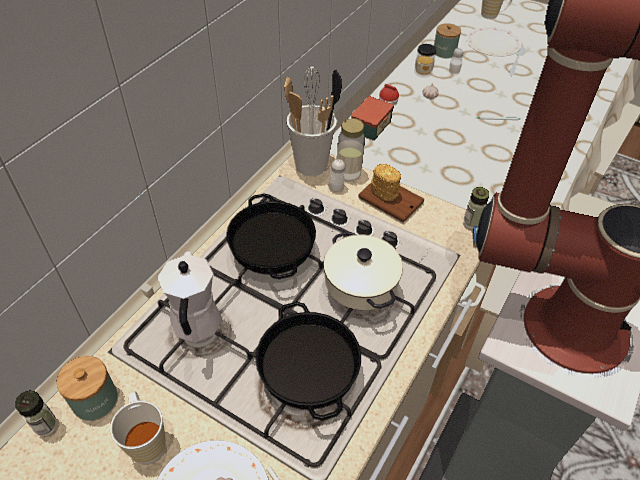

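View pics/side.png

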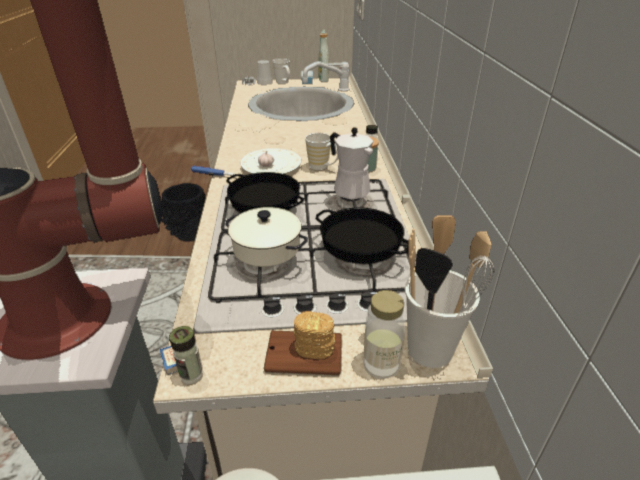

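The scene view shows skillets at about (271,238), back right, and (308,360), front left. The casserole is front right, at (362,268). The stack is at (386,183) on the board and the knobs run from (316,205) to (390,240). So the burners to light are knob_2 and knob_4.

Run:
```python
from h import *
for n in("scene","side"):
    z=np.load(n+".npz"); im,d=z["im"],z["d"]; c=cam(n); P=cloud(c,d)
    print(n,c[4])
    hsv=cv2.cvtColor(im,cv2.COLOR_RGB2HSV)
    # hash browns: golden
    m=(hsv[...,0]>12)&(hsv[...,0]<30)&(hsv[...,1]>120)&(hsv[...,2]>110)
    k,l,s,ce=cv2.connectedComponentsWithStats(m.astype(np.uint8))
    for i in range(1,k):
        if s[i,4]>150:
            q=P[l==i]; print("gold",s[i],ce[i].round(),np.median(q,0).round(3),q[:,2].max().round(3))
            t=q[(q[:,2]>.075)&(q[:,2]<.1)]
            if len(t)>20:
                r=cv2.minAreaRect((t[:,:2]*1000).astype(np.float32)); print("   top",len(t),t.mean(0).round(4),r)
    # skillet rim by height: z 0.066-0.080 & dark
    g=im.max(-1)
    m=(g<60)&(P[...,2]>.066)&(P[...,2]<.082)&(P[...,0]<.9)&(P[...,0]>.25)
    k,l,s,ce=cv2.connectedComponentsWithStats(cv2.dilate(m.astype(np.uint8),np.ones((3,3))))
    for i in range(1,k):
        if s[i,4]>300:
            q=P[(l==i)&m][:,:2]; A=np.c_[q,np.ones(len(q))]
            keep=np.ones(len(q),bool)
            for _ in range(5):
                x=np.linalg.lstsq(A[keep],(q[keep]**2).sum(1),rcond=None)[0]; cc=x[:2]/2; r=np.sqrt(x[2]+cc@cc)
                keep=abs(np.linalg.norm(q-cc,axis=1)-r)<.012
            print("rim",s[i],cc.round(4),r.round(4),len(q),keep.sum())
    # skillet floor
    m=(g<60)&(abs(P[...,2]-.044)<.006)
    k,l,s,ce=cv2.connectedComponentsWithStats(m.astype(np.uint8))
    for i in range(1,k):
        if s[i,4]>800:
            q=P[l==i]; print("floor",ce[i].round(),((q.max(0)+q.min(0))/2).round(3),np.ptp(q,axis=0).round(3))
    # knobs: dark, z .02-.034
    m=(g<70)&(P[...,2]>.012)&(P[...,2]<.036)
    k,l,s,ce=cv2.connectedComponentsWithStats(m.astype(np.uint8))
    for i in range(1,k):
        if 40<s[i,4]<500: 
            q=P[l==i]; t=q[q[:,2]>.022]; print("dark",s[i,4],ce[i].round(),((q.max(0)+q.min(0))/2).round(3),t.mean(0).round(3) if len(t) else 0)
    # casserole
for u,v in [(350,150),(338,175),(364,255),(395,205)]:
    z=np.load("scene.npz"); print(u,v,cloud(cam("scene"),z["d"])[v,u].round(3))
st=state(); q=st["tool_rot"]; print(R.from_quat([q[1],q[2],q[3],q[0]]).as_matrix().round(3))
```

```text
scene [0.11441038 0.88027128 1.06222331]
gold [374 164  27  24 347] [387. 174.] [ 0.518 -0.125  0.087] 1.062
   top 336 [ 0.5189 -0.1268  0.0865] ((519.2764282226562, -129.1585693359375), (51.33177947998047, 68.86763763427734), 79.28092193603516)
gold [  56  356   50   44 1604] [ 81. 377.] [0.731 0.654 0.094] 1.062
   top 1512 [0.7323 0.6523 0.0933] ((734.8428955078125, 650.7369995117188), (85.62728881835938, 86.40079498291016), 5.985659599304199)
rim [ 225  193   92   87 1943] [0.6519 0.1743] 0.0956 1130 926
rim [ 254  301  108  121 2680] [0.4174 0.393 ] 0.0958 1649 1333
floor [271. 239.] [0.659 0.164 0.044] [0.172 0.169 0.011]
floor [308. 363.] [0.42  0.387 0.044] [0.177 0.173 0.012]
dark 94 [316. 205.] [ 0.642 -0.001  0.023] [ 0.642 -0.     0.027]
dark 101 [339. 216.] [0.576 0.    0.022] [0.574 0.    0.026]
dark 91 [364. 227.] [ 0.508 -0.002  0.024] [0.506 0.001 0.027]
dark 80 [390. 238.] [ 0.44  -0.003  0.022] [0.439 0.    0.026]
dark 50 [222. 275.] [0.705 0.291 0.015] 0
dark 52 [238. 281.] [0.66  0.29  0.024] [0.66  0.291 0.031]
dark 399 [542. 315.] [0.058 0.02  0.024] [0.05  0.
[... 917 characters left out ...]
r [264. 193.] [0.418 0.414 0.044] [0.177 0.136 0.011]
floor [362. 235.] [0.655 0.19  0.045] [0.178 0.15  0.011]
dark 365 [ 89. 309.] [0.073 0.009 0.024] [ 0.069 -0.008  0.029]
dark 97 [336. 301.] [ 0.577 -0.014  0.021] [ 0.574 -0.01   0.025]
dark 64 [366. 299.] [ 0.639 -0.014  0.02 ] [ 0.638 -0.01   0.025]
dark 99 [304. 303.] [ 0.509 -0.015  0.021] [ 0.51  -0.01   0.025]
dark 116 [272. 304.] [ 0.442 -0.015  0.021] [ 0.441 -0.01   0.025]
dark 53 [184. 374.] [ 0.294 -0.184  0.026] [ 0.295 -0.185  0.029]
350 150 [ 0.626 -0.133  0.105]
338 175 [ 0.631 -0.086  0.057]
364 255 [0.428 0.164 0.133]
395 205 [ 0.48  -0.11   0.013]
[[ 0.93   0.367 -0.   ]
 [ 0.367 -0.93   0.002]
 [ 0.    -0.002 -1.   ]]
```

View pics/wrist.png

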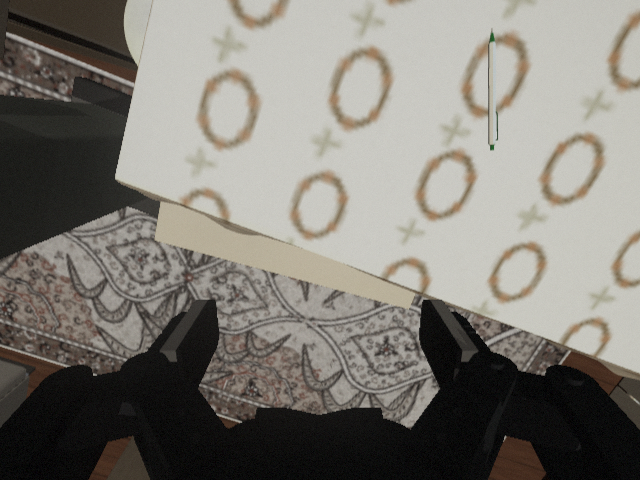

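Emit:
{"name": "jog_arm", "arguments": {
  "targets": [
    [[4.35,-3.1,0],[0,0,-2.6],70],
    [[8.7,-6.2,0],[0,0,-3.9],70],
    [[13,-9.3,0],[0,0,-5.2],70],
    [[17.4,-12.4,0],[0,0,-6.5],70],
    [[17.4,-12.4,0],[0,0,-7.8],70],
    [[17.4,-12.4,0],[0,0,-9.1],70],
    [[17.4,-12.4,0],[0,0,-10.2],70],
    [[17.4,-12.4,0],[0,0,-10.2],70]
  ]
}}

```text
time: 1.15
tool_pos: [0.5023, -0.1601, 0.2312]
tool_rot: [0.0, 0.62, 0.785, -0.0]
contact_force: [1.0, -1.0, -0.0]
gripper_width: 0.697
grasp_force: 0.0
```

```bash
cat >> h.py <<'E'
def pose():
    s=state(); q=s["tool_rot"]; M=R.from_quat([q[1],q[2],q[3],q[0]]).as_matrix(); return s,np.array(s["tool_pos"]),M
def go(x,y,z,psi=None,p=None,M=None):
    if p is None: s,p,M=pose()
    d=M.T@(np.array([x,y,z])-p)/.025
    out=d.round(2).tolist()
    if psi is not None:
        c,s_=np.cos(np.radians(psi)),np.sin(np.radians(psi))
        G=np.array([[c,s_,0],[s_,-c,0],[0,0,-1.]])
        rv=R.from_matrix(M.T@G).as_rotvec(degrees=True)/8
        return out,rv.round(2).tolist()
    return out
def info():
    s,p,M=pose(); print("t%.2f"%s["time"],p.round(4),"psi %.1f"%np.degrees(np.arctan2(M[1,0],M[0,0])),"F",s["contact_force"].round(1),"w %.3f g %.1f"%(s["gripper_width"],s["grasp_force"]), "j",s["joint_pos"].round(2))
E
python3 -c "
from h import *
info(); print(go(.52,-.133,.23,165))"
```

```text
t1.15 [ 0.5023 -0.1601  0.2312] psi 103.4 F [ 1. -1. -0.] w 0.697 g 0.0 j [-0.45 -0.18  1.84 -0.    1.49 -0.68]
([0.89, 0.94, 0.05], [-0.0, 0.0, -7.7])
```

Emit:
{"name": "jog_arm", "arguments": {
  "targets": [
    [[0.9,0.94,0.05],[0,0,-1.3],70],
    [[0.9,0.94,0.05],[0,0,-2.6],70],
    [[0.9,0.94,0.05],[0,0,-3.9],70],
    [[0.9,0.94,0.05],[0,0,-5.2],70],
    [[0.9,0.94,0.05],[0,0,-6.5],70],
    [[0.9,0.94,0.05],[0,0,-7.7],70],
    [[0.9,0.94,0.05],[0,0,-7.7],70]
  ]
}}

```text
time: 2.02
tool_pos: [0.5192, -0.1347, 0.2297]
tool_rot: [-0.0, 0.134, 0.991, 0.0]
contact_force: [-0.4, 0.0, -0.1]
gripper_width: 0.699
grasp_force: 0.0
```

```bash
cat > stack.py <<'E'
from h import *
import sys
ztop=float(sys.argv[1]); name=sys.argv[2]
info(); s,p,M=pose(); im,d=grab_frame("wrist"); save(name+".png",im)
c=cam("wrist",s); P=cloud(c,d); hsv=cv2.cvtColor(im,cv2.COLOR_RGB2HSV)
m=(hsv[...,0]>10)&(hsv[...,0]<32)&(hsv[...,1]>100)&(hsv[...,2]>90)&(abs(P[...,2]-ztop)<.007)&(d>0)
m=cv2.morphologyEx(m.astype(np.uint8),cv2.MORPH_OPEN,np.ones((3,3)))
k,l,st,ce=cv2.connectedComponentsWithStats(m)
i=1+np.argmax(st[1:,4]); v,u=np.nonzero(l==i)
q=plane(c,u,v,ztop)[:,:2]
r=cv2.minAreaRect((q*1000).astype(np.float32)); w,h=r[1]; a=r[2]+(90 if w<h else 0)
a=(a+360)%180
print("px",ce[i].round(),"center",np.round(r[0],1),"size",np.round(r[1],1),"long axis deg",round(a,1),"z",np.median(P[l==i][:,2]).round(4))
x,y=np.array(r[0])/1000
print("down to grasp:",go(x,y,ztop-.018+.0015,a))
E
python3 stack.py .086 w1
```

```text
t2.02 [ 0.5192 -0.1347  0.2297] psi 164.6 F [-0.4  0.  -0.1] w 0.699 g 0.0 j [-0.39 -0.16  1.82  0.    1.48 -1.69]
px [321. 198.] center [ 499.  -128.1] size [48.7 27.7] long axis deg 84.3 z 0.0854
down to grasp: ([0.85, 0.04, 6.41], [-0.0, -0.0, 10.04])
```

View pics/w1.png

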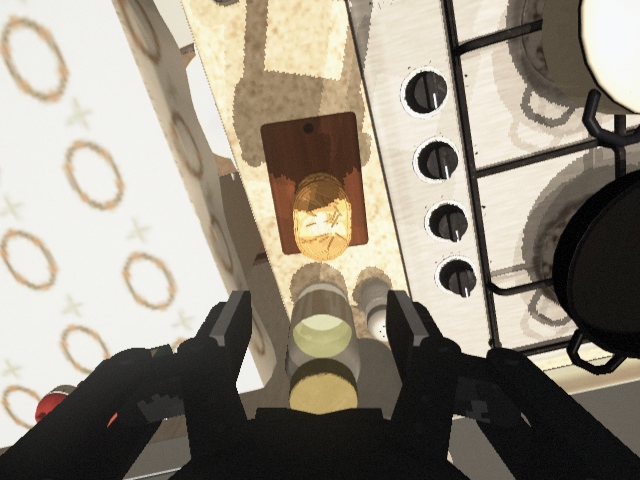

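The wrist view shows the stack at (321,215), partly overexposed, with the jar in front of it at (322,340). I'll mask by height alone.

```bash
python3 - <<'E'
s=open('stack.py').read()
a=s.index("m=(hsv"); b=s.index("m=cv2.morph")
s=s[:a]+"m=(abs(P[...,2]-ztop)<.006)&(d>0)&(np.hypot(P[...,0]-.52,P[...,1]+.133)<.06)\n"+s[b:]
open('stack.py','w').write(s)
E
python3 stack.py .086 w2
```

```text
t2.08 [ 0.5192 -0.1347  0.2298] psi 164.6 F [0.3 0.2 0.2] w 0.701 g 0.0 j [-0.39 -0.16  1.82  0.    1.48 -1.69]
px [322. 221.] center [ 520.6 -131.7] size [49.3 69.9] long axis deg 166.1 z 0.0855
down to grasp: ([-0.02, 0.13, 6.41], [0.0, -0.0, -0.19])
```

Emit:
{"name": "jog_arm", "arguments": {
  "targets": [
    [[0,0.13,2.4],[0,0,-0.2],70],
    [[0,0.13,4.6],[0,0,-0.2],70],
    [[0,0.13,6.0],[0,0,-0.2],70],
    [[0,0.13,6.4],[0,0,-0.2],70],
    [[0,0.13,6.4],[0,0,-0.2],70],
    [[0,0.13,6.4],[0,0,-0.2],40],
    [[0,0.13,6.4],[0,0,-0.2],40],
    [[0,0.13,6.4],[0,0,-0.2],40]
  ]
}}

```text
time: 3.12
tool_pos: [0.522, -0.1323, 0.0725]
tool_rot: [0.002, 0.119, 0.993, -0.001]
contact_force: [-0.3, 0.1, 6.9]
gripper_width: 0.568
grasp_force: 63.1
```

```bash
python3 -c "
from h import *
info()
im,d=grab_frame('side'); save('s1.png',im[270:400,230:430].repeat(3,0).repeat(3,1))
u=np.array([np.cos(np.radians(166)),np.sin(np.radians(166))])
for n,c in (('A',(.653,.171)),('B',(.4175,.389))):
  for k in(-1,1): print(n,k,(np.array(c)+k*.039*u).round(4))
"
```

```text
t3.12 [ 0.522  -0.1323  0.0725] psi 166.3 F [-0.3  0.1  6.9] w 0.568 g 63.1 j [-0.39 -0.    1.95 -0.    1.19 -1.72]
A -1 [0.6908 0.1616]
A 1 [0.6152 0.1804]
B -1 [0.4553 0.3796]
B 1 [0.3797 0.3984]
```

View pics/s1.png

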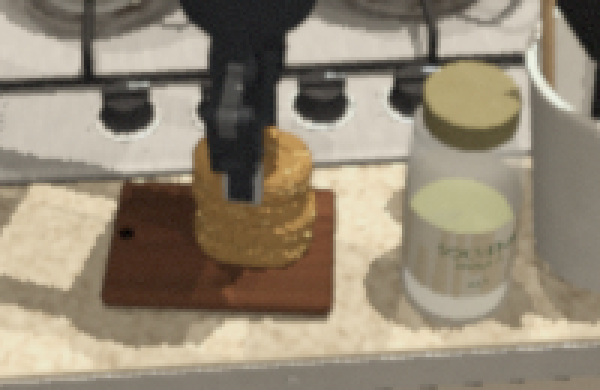

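The close-up shows the fingertip at (240,200), about the lower edge of the top piece. I'll lift slightly and check that only one comes up.

Emit:
{"name": "jog_arm", "arguments": {
  "targets": [
    [[0,0,-0.3],[0,0,0],40],
    [[0,0,-1],[0,0,0],40],
    [[0,0,-2],[0,0,0],40],
    [[0,0,-2],[0,0,0],40]
  ]
}}

```text
time: 3.68
tool_pos: [0.5221, -0.1323, 0.1233]
tool_rot: [0.003, 0.119, 0.993, -0.001]
contact_force: [-0.5, -0.1, -1.0]
gripper_width: 0.56
grasp_force: 62.5
```

```bash
python3 -c "
from h import *
info()
im,d=grab_frame('side'); save('s2.png',im[230:400,230:430].repeat(3,0).repeat(3,1))
print(go(.653,.171,.13,166))
print(go(.6908,.1616,.13,166))
"
```

```text
t3.67 [ 0.5221 -0.1323  0.1233] psi 166.3 F [-0.5 -0.1 -1. ] w 0.560 g 62.5 j [-0.39 -0.07  1.92  0.    1.28 -1.72]
([-2.27, 13.02, -0.34], [-0.0, 0.02, 0.04])
([-3.82, 13.01, -0.33], [-0.0, 0.02, 0.04])
```

View pics/s2.png

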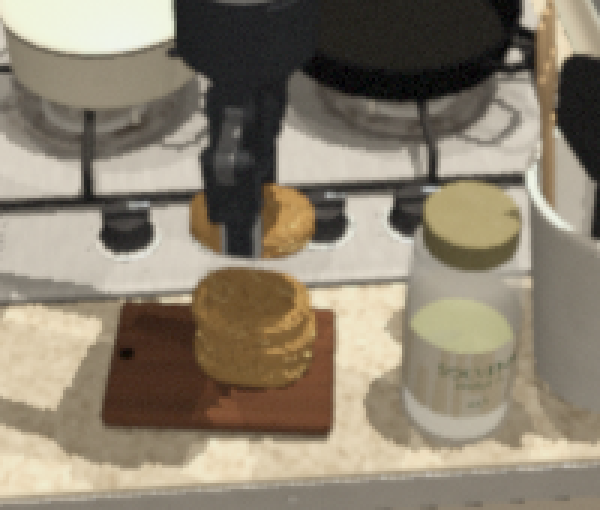

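The picture shows one piece in the grip at (255,220), level, and three left in an undisturbed stack at (255,330). Next is skillet A.

Emit:
{"name": "jog_arm", "arguments": {
  "targets": [
    [[-0.7,2.4,-0.6],[0,0,0],40],
    [[-1.45,4.8,-0.6],[0,0,0],40],
    [[-2.2,7.2,-0.6],[0,0,0],40],
    [[-2.9,9.6,-0.6],[0,0,0],40],
    [[-3.6,11.8,-0.4],[0,0,0],40],
    [[-3.82,13,0.2],[0,0,0],40],
    [[-3.82,13,1.6],[0,0,0],40],
    [[-3.82,13,2.2],[0,0,0],40]
  ]
}}

```text
time: 4.72
tool_pos: [0.6873, 0.1618, 0.0605]
tool_rot: [-0.003, 0.119, 0.993, -0.001]
contact_force: [-0.9, 0.5, -0.1]
gripper_width: 0.571
grasp_force: 62.5
```

```bash
cat > look.py <<'E'
from h import *
import sys
info(); s,p,M=pose(); im,d=grab_frame("wrist"); save(sys.argv[1]+".png",im)
c=cam("wrist",s); P=cloud(c,d); print("floor z med in A/B")
for cc in((.653,.171),(.4175,.389)):
    m=(np.hypot(P[...,0]-cc[0],P[...,1]-cc[1])<.08)&(d>0)&(im.max(-1)<60)&(P[...,2]<.055)
    print(m.sum(), np.median(P[m][:,2]).round(4) if m.sum() else 0)
    m=(np.hypot(P[...,0]-cc[0],P[...,1]-cc[1])<.115)&(d>0)&(abs(P[...,2]-.073)<.006)&(im.max(-1)<70)
    q=P[m][:,:2]
    if len(q)>200:
        for _ in range(6):
            x=np.linalg.lstsq(np.c_[q,np.ones(len(q))],(q**2).sum(1),rcond=None)[0]; k=x[:2]/2; r=np.sqrt(x[2]+k@k)
            q=q[abs(np.linalg.norm(q-k,axis=1)-r)<.008]
        print("rim",k.round(4),r.round(4),len(q))
E
python3 look.py w3; python3 -c "
from h import *
print(go(.6908,.1616,.0490))"
```

```text
t4.72 [0.6873 0.1618 0.0605] psi 166.4 F [-0.9  0.5 -0.1] w 0.571 g 62.5 j [ 0.13  0.39  1.52 -0.    1.24 -1.21]
floor z med in A/B
65397 0.0439
rim [0.6524 0.1724] 0.0945 23658
0 0
[-0.16, 0.06, 0.41]
```

View pics/w3.png

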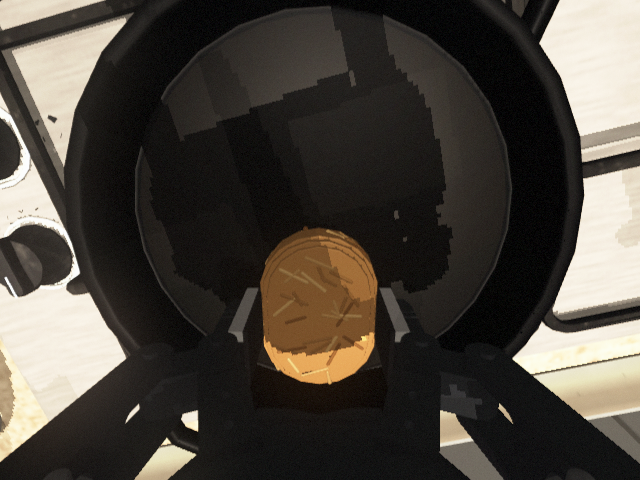

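The view shows the piece held level over the far part of skillet A, with the floor clear around it. I'll lower it gently.

Emit:
{"name": "jog_arm", "arguments": {
  "targets": [
    [[-0.1,0.06,0.2],[0,0,0],40],
    [[-0.1,0.06,0.35],[0,0,0],40],
    [[-0.1,0.06,0.42],[0,0,0],40],
    [[-0.1,0.06,0.46],[0,0,0],40],
    [[-0.1,0.06,0.48],[0,0,0],40],
    [[-0.1,0.06,0.48],[0,0,0],40]
  ]
}}

```text
time: 5.52
tool_pos: [0.6927, 0.1625, 0.0532]
tool_rot: [0.0, 0.119, 0.993, 0.0]
contact_force: [-0.2, 1.2, -0.4]
gripper_width: 0.565
grasp_force: 62.5
```

Emit:
{"name": "jog_arm", "arguments": {
  "targets": [
    [[0,0,0.1],[0,0,0],40],
    [[0,0,0.16],[0,0,0],40],
    [[0,0,0.18],[0,0,0],40],
    [[0,0,0.18],[0,0,0],40]
  ]
}}

```text
time: 6.02
tool_pos: [0.6927, 0.1625, 0.0486]
tool_rot: [0.0, 0.119, 0.993, 0.0]
contact_force: [-0.9, -0.5, 0.4]
gripper_width: 0.561
grasp_force: 62.7
```

Emit:
{"name": "jog_arm", "arguments": {
  "targets": [
    [[0,0,0.04],[0,0,0],40],
    [[0,0,0.08],[0,0,0],40],
    [[0,0,0.08],[0,0,0],40]
  ]
}}

```text
time: 6.4
tool_pos: [0.6927, 0.1625, 0.0485]
tool_rot: [-0.0, 0.119, 0.993, -0.0]
contact_force: [-5.9, -0.5, 9.0]
gripper_width: 0.571
grasp_force: 63.7
```

Emit:
{"name": "jog_arm", "arguments": {
  "targets": [
    [[0,0,0],[0,0,0],70],
    [[0,0,0],[0,0,0],72],
    [[0,0,0],[0,0,0],72],
    [[0,0,-0.5],[0,0,0],72],
    [[0,0,-1.5],[0,0,0],72],
    [[0,0,-3.5],[0,0,0],72],
    [[0.4,-1,-5.6],[0,0,0],72],
    [[0.9,-3.2,-5.7],[0,0,0],72]
  ]
}}

```text
time: 7.4
tool_pos: [0.6554, 0.0908, 0.1974]
tool_rot: [0.007, 0.117, 0.993, 0.001]
contact_force: [0.3, -0.6, -0.6]
gripper_width: 0.718
grasp_force: 0.0
```

Emit:
{"name": "jog_arm", "arguments": {
  "targets": [
    [[0.7,-2.4,0],[0,0,0],72],
    [[1.4,-4.8,0],[0,0,0],72],
    [[2.1,-7.2,0],[0,0,0],72],
    [[2.8,-9.2,0],[0,0,0],72],
    [[3,-9.9,0],[0,0,0],72],
    [[3,-9.9,0],[0,0,0],72]
  ]
}}

```text
time: 8.15
tool_pos: [0.5207, -0.1332, 0.1898]
tool_rot: [0.001, 0.12, 0.993, 0.0]
contact_force: [-0.1, -0.2, 0.6]
gripper_width: 0.722
grasp_force: 0.0
```

```bash
sed -i 's/ztop-.018+.0015/ztop-.018+.0035/' stack.py; python3 stack.py .068 w4
cat > pans.py <<'E'
from h import *
z=grab_frame("scene"); im,d=z; P=cloud(cam("scene"),d); save("sc.png",im)
for n,cc in(("A",(.6525,.172)),("B",(.4175,.389))):
    m=((np.hypot(P[...,0]-cc[0],P[...,1]-cc[1])<.095)&(P[...,2]>.055)&(P[...,2]<.075)&(im[...,0]>90)&(im[...,0]>im[...,2]*1.3)).astype(np.uint8)
    k,l,st,ce=cv2.connectedComponentsWithStats(m)
    for i in range(1,k):
        if st[i,4]>80:
            q=P[l==i]; r=cv2.minAreaRect((q[:,:2]*1000).astype(np.float32)); print(n,np.round(r[0],1),np.round(r[1],1),round(r[2],1),"z",np.percentile(q[:,2],[10,50,90]).round(4))
E
python3 pans.py
```

```text
t8.15 [ 0.5207 -0.1332  0.1898] psi 166.2 F [-0.1 -0.2  0.6] w 0.722 g 0.0 j [-0.39 -0.13  1.86  0.    1.41 -1.72]
px [320. 226.] center [ 519.8 -131.4] size [49.1 70.6] long axis deg 164.7 z 0.0675
down to grasp: ([0.07, 0.02, 5.45], [0.0, 0.01, 0.2])
A [690.8 165. ] [54.6 70.7] 59.0 z [0.0587 0.063  0.0657]
```

Emit:
{"name": "jog_arm", "arguments": {
  "targets": [
    [[0.07,0.02,2.2],[0,0,0.2],72],
    [[0.07,0.02,4.2],[0,0,0.2],72],
    [[0.07,0.02,5.2],[0,0,0.2],72],
    [[0.07,0.02,5.45],[0,0,0.2],72],
    [[0.07,0.02,5.45],[0,0,0.2],72],
    [[0.07,0.02,5.45],[0,0,0.2],40],
    [[0.07,0.02,5.45],[0,0,0.2],40],
    [[0.07,0.02,5.45],[0,0,0.2],40]
  ]
}}

```text
time: 9.25
tool_pos: [0.5207, -0.1323, 0.0551]
tool_rot: [0.002, 0.133, 0.991, -0.0]
contact_force: [1.2, 1.2, 6.0]
gripper_width: 0.565
grasp_force: 62.3
```

Emit:
{"name": "jog_arm", "arguments": {
  "targets": [
    [[0,0,-0.4],[0,0,0],40],
    [[0,0,-1.2],[0,0,0],40],
    [[0,0,-3.2],[0,0,0],40],
    [[0,0,-5.6],[0,0,0],40],
    [[0,0,-5.6],[0,0,0],40],
    [[0,0,-5.6],[0,0,0],40]
  ]
}}

```text
time: 10.0
tool_pos: [0.5186, -0.1318, 0.1927]
tool_rot: [-0.0, 0.133, 0.991, -0.0]
contact_force: [-1.1, -0.5, -0.3]
gripper_width: 0.569
grasp_force: 61.8
```

```bash
python3 -c "
from h import *
info()
im,d=grab_frame('side'); P=cloud(cam('side'),d)
hs=cv2.cvtColor(im,cv2.COLOR_RGB2HSV)
m=(np.hypot(P[...,0]-.52,P[...,1]+.133)<.04)&(im[...,0]>im[...,2]*1.6)&(im[...,0]>110)
print('heights',np.histogram(P[m][:,2],np.arange(0,.26,.01)))
print(go(.4553,.3796,.2,165),go(.4553,.3796,.0485,165))
"
```

```text
t10.00 [ 0.5186 -0.1318  0.1927] psi 164.7 F [-1.1 -0.5 -0.3] w 0.569 g 61.8 j [-0.39 -0.14  1.86 -0.    1.42 -1.69]
heights (array([  0, 109, 150,  94, 535,  85,   0,   0,   0,   0,   0,   0,   0,
         0,   0,   0,   0,   0,   0,  81, 337,   0,   0,   0,   0]), array([0.  , 0.01, 0.02, 0.03, 0.04, 0.05, 0.06, 0.07, 0.08, 0.09, 0.1 ,
       0.11, 0.12, 0.13, 0.14, 0.15, 0.16, 0.17, 0.18, 0.19, 0.2 , 0.21,
       0.22, 0.23, 0.24, 0.25]))
([7.8, 19.06, -0.32], [0.0, -0.02, -0.03]) ([7.79, 19.06, 5.74], [0.0, -0.02, -0.03])
```

Emit:
{"name": "jog_arm", "arguments": {
  "targets": [
    [[0.9,2.2,-0.3],[0,0,0],40],
    [[1.8,4.4,-0.3],[0,0,0],40],
    [[2.7,6.6,-0.3],[0,0,0],40],
    [[3.6,8.8,-0.3],[0,0,0],40],
    [[4.5,11,-0.3],[0,0,0],40],
    [[5.4,13.2,-0.3],[0,0,0],40],
    [[6.3,15.4,-0.3],[0,0,0],40],
    [[7.1,17.4,-0.3],[0,0,0],40]
  ]
}}

```text
time: 11.05
tool_pos: [0.4605, 0.336, 0.1976]
tool_rot: [-0.002, 0.133, 0.991, -0.001]
contact_force: [0.7, -1.3, 0.0]
gripper_width: 0.566
grasp_force: 61.9
```

Emit:
{"name": "jog_arm", "arguments": {
  "targets": [
    [[0.7,1.66,0],[0,0,0],40],
    [[0.7,1.66,2],[0,0,0],40],
    [[0.7,1.66,4],[0,0,0],40],
    [[0.7,1.66,5.2],[0,0,0],40],
    [[0.7,1.66,5.4],[0,0,0],40],
    [[0.7,1.66,5.4],[0,0,0],40]
  ]
}}

```text
time: 11.8
tool_pos: [0.456, 0.379, 0.0649]
tool_rot: [-0.0, 0.133, 0.991, -0.0]
contact_force: [0.3, 0.0, -0.4]
gripper_width: 0.569
grasp_force: 61.9
```

```bash
python3 look.py w5; python3 -c "
from h import *
print(go(.4553,.3796,.0490,165))"
```

```text
t11.80 [0.456  0.379  0.0649] psi 164.7 F [ 0.3  0.  -0.4] w 0.569 g 61.9 j [ 0.57  0.14  1.82 -0.    1.19 -0.74]
floor z med in A/B
10 -0.0001
68067 0.0439
rim [0.417  0.3913] 0.0944 23992
([0.06, -0.01, 0.69], [0.01, 0.01, -0.03])
```

Emit:
{"name": "jog_arm", "arguments": {
  "targets": [
    [[0,0,0.3],[0,0,0],40],
    [[0,0,0.5],[0,0,0],40],
    [[0,0,0.58],[0,0,0],40],
    [[0,0,0.63],[0,0,0],40],
    [[0,0,0.66],[0,0,0],40],
    [[0,0,0.68],[0,0,0],40],
    [[0,0,0.68],[0,0,0],40]
  ]
}}

```text
time: 12.72
tool_pos: [0.4563, 0.3793, 0.0491]
tool_rot: [-0.0, 0.133, 0.991, -0.0]
contact_force: [-3.3, -2.2, 5.5]
gripper_width: 0.565
grasp_force: 62.6
```

Emit:
{"name": "jog_arm", "arguments": {
  "targets": [
    [[0,0,0],[0,0,0],70],
    [[0,0,0],[0,0,0],72],
    [[0,0,0],[0,0,0],72],
    [[0,0,-0.5],[0,0,0],72],
    [[0,0,-1.5],[0,0,0],72],
    [[0,0,-3.8],[0,0,0],72],
    [[0,0,-6],[0,0,0],72],
    [[-0.4,-1,-6.2],[0,0,0],72]
  ]
}}

```text
time: 13.72
tool_pos: [0.4621, 0.3549, 0.2113]
tool_rot: [0.005, 0.132, 0.991, 0.004]
contact_force: [0.2, -0.5, -1.0]
gripper_width: 0.72
grasp_force: 0.0
```

Emit:
{"name": "jog_arm", "arguments": {
  "targets": [
    [[-0.9,-2.2,0],[0,0,0],72],
    [[-1.8,-4.4,0],[0,0,0],72],
    [[-2.7,-6.6,0],[0,0,0],72],
    [[-3.6,-8.8,0],[0,0,0],72],
    [[-4.5,-11,0],[0,0,0],72],
    [[-5.4,-13.2,0],[0,0,0],72],
    [[-6.3,-15.4,0],[0,0,0],72],
    [[-7.2,-17.4,0.3],[0,0,0],72]
  ]
}}

```text
time: 14.72
tool_pos: [0.5191, -0.1169, 0.1979]
tool_rot: [0.002, 0.133, 0.991, -0.0]
contact_force: [0.5, -0.1, 0.6]
gripper_width: 0.721
grasp_force: 0.0
```

Emit:
{"name": "jog_arm", "arguments": {
  "targets": [
    [[-0.24,-0.63,0.8],[0,0,0],72],
    [[-0.24,-0.63,0.8],[0,0,0],72],
    [[-0.24,-0.63,0.8],[0,0,0],72]
  ]
}}

```text
time: 15.1
tool_pos: [0.52, -0.13, 0.1759]
tool_rot: [-0.0, 0.132, 0.991, 0.0]
contact_force: [-0.0, 0.6, -0.4]
gripper_width: 0.72
grasp_force: 0.0
```

```bash
python3 stack.py .05 w6;python3 pans.py
```

```text
t15.10 [ 0.52   -0.13    0.1759] psi 164.8 F [-0.   0.6 -0.4] w 0.720 g 0.0 j [-0.38 -0.12  1.88  0.    1.39 -1.69]
px [316. 230.] center [ 522.4 -132.3] size [49.2 70.7] long axis deg 169.4 z 0.0495
down to grasp: ([-0.11, -0.07, 5.63], [0.0, 0.0, -0.57])
A [691.7 165.7] [52.2 73.2] 85.9 z [0.0589 0.0629 0.066 ]
B [457.8 381. ] [52.5 73.7] 73.0 z [0.0593 0.0627 0.0655]
```

Emit:
{"name": "jog_arm", "arguments": {
  "targets": [
    [[-0.11,-0.07,2.2],[0,0,-0.57],72],
    [[-0.11,-0.07,4.3],[0,0,-0.57],72],
    [[-0.11,-0.07,5.3],[0,0,-0.57],72],
    [[-0.11,-0.07,5.63],[0,0,-0.57],72],
    [[-0.11,-0.07,5.63],[0,0,-0.57],72],
    [[-0.11,-0.07,5.63],[0,0,-0.57],40],
    [[-0.11,-0.07,5.63],[0,0,-0.57],40],
    [[-0.11,-0.07,5.63],[0,0,-0.57],40]
  ]
}}

```text
time: 16.2
tool_pos: [0.5241, -0.1343, 0.0375]
tool_rot: [0.002, 0.093, 0.996, -0.0]
contact_force: [0.2, 1.5, 6.2]
gripper_width: 0.566
grasp_force: 64.3
```

Emit:
{"name": "jog_arm", "arguments": {
  "targets": [
    [[0,0,-0.4],[0,0,0],40],
    [[0,0,-1.2],[0,0,0],40],
    [[0,0,-3],[0,0,0],40],
    [[0,0,-4],[0,0,0],40],
    [[0,0,-4],[0,0,0],40],
    [[0,0,-4],[0,0,0],40]
  ]
}}

```text
time: 16.95
tool_pos: [0.5214, -0.1334, 0.1337]
tool_rot: [-0.001, 0.093, 0.996, 0.0]
contact_force: [0.5, 0.3, -1.0]
gripper_width: 0.566
grasp_force: 63.5
```

```bash
python3 -c "
from h import *
info()
print(go(.615,.1825,.14,166),go(.615,.1825,.065))
"
```

```text
t16.95 [ 0.5214 -0.1334  0.1337] psi 169.3 F [ 0.5  0.3 -1. ] w 0.566 g 63.5 j [-0.39 -0.07  1.9  -0.    1.31 -1.77]
([-1.33, 13.11, -0.25], [0.0, -0.02, 0.41]) [-1.34, 13.11, 2.75]
```

Emit:
{"name": "jog_arm", "arguments": {
  "targets": [
    [[-0.25,2.3,-1.2],[0,0,0.41],40],
    [[-0.5,4.7,-1.5],[0,0,0.41],40],
    [[-0.75,7.1,-1.5],[0,0,0.41],40],
    [[-1,9.5,-1.5],[0,0,0.41],40],
    [[-1.2,11.7,-1.2],[0,0,0.41],40],
    [[-1.34,13.1,-0.3],[0,0,0.41],40],
    [[-1.34,13.1,1.6],[0,0,0.41],40],
    [[-1.34,13.1,2.5],[0,0,0.41],40]
  ]
}}

```text
time: 17.95
tool_pos: [0.6125, 0.1817, 0.0668]
tool_rot: [-0.004, 0.121, 0.993, -0.001]
contact_force: [0.2, -0.0, -0.2]
gripper_width: 0.566
grasp_force: 63.5
```

Emit:
{"name": "jog_arm", "arguments": {
  "targets": [
    [[0,0,0],[0,0,0],40],
    [[0,0,0],[0,0,0],40]
  ]
}}

```text
time: 18.2
tool_pos: [0.617, 0.1814, 0.074]
tool_rot: [0.001, 0.122, 0.993, 0.0]
contact_force: [0.0, 0.3, 0.9]
gripper_width: 0.568
grasp_force: 63.5
```

```bash
python3 look.py w7; python3 -c "
from h import *
print(go(.615,.1825,.0490,166))"
```

```text
t18.20 [0.617  0.1814 0.074 ] psi 166.0 F [0.  0.3 0.9] w 0.568 g 63.5 j [ 0.17  0.23  1.69  0.    1.22 -1.16]
floor z med in A/B
19165 0.044
rim [0.6512 0.1728] 0.0947 12517
0 0
([0.11, 0.01, 1.03], [0.01, 0.02, -0.0])
```

View pics/w7.png

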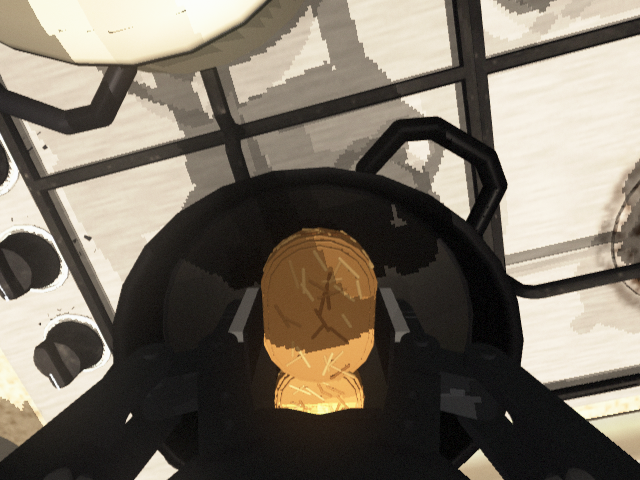

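The held piece is at (319,300), in line with the first one at (319,390), which is lower and farther away. I'll lower it with a bit of extra gap.

Emit:
{"name": "jog_arm", "arguments": {
  "targets": [
    [[0.14,0,0.5],[0,0,0],40],
    [[0.14,0,0.8],[0,0,0],40],
    [[0.14,0,0.9],[0,0,0],40],
    [[0.14,0,0.96],[0,0,0],40],
    [[0.14,0,1.0],[0,0,0],40],
    [[0.14,0,1.03],[0,0,0],40],
    [[0.14,0,1.05],[0,0,0],40],
    [[0.14,0,1.05],[0,0,0],40]
  ]
}}

```text
time: 19.25
tool_pos: [0.6121, 0.1826, 0.0494]
tool_rot: [-0.001, 0.122, 0.993, -0.001]
contact_force: [-11.9, -2.2, 16.5]
gripper_width: 0.568
grasp_force: 65.6
```

Emit:
{"name": "jog_arm", "arguments": {
  "targets": [
    [[0,0,0],[0,0,0],70],
    [[0,0,0],[0,0,0],72],
    [[0,0,0],[0,0,0],72],
    [[0,0,-0.5],[0,0,0],72],
    [[0,0,-1.5],[0,0,0],72],
    [[0,0,-3.8],[0,0,0],72],
    [[0.1,-1,-5],[0,0,0],72],
    [[0.1,-3.2,-5],[0,0,0],72]
  ]
}}

```text
time: 20.25
tool_pos: [0.5935, 0.1063, 0.1771]
tool_rot: [0.005, 0.12, 0.993, 0.001]
contact_force: [0.8, -1.2, -0.8]
gripper_width: 0.722
grasp_force: 0.0
```

Emit:
{"name": "jog_arm", "arguments": {
  "targets": [
    [[0.1,-2.4,0],[0,0,0],72],
    [[0.2,-4.8,0],[0,0,0],72],
    [[0.3,-7.2,0],[0,0,0],72],
    [[0.35,-9.2,0.3],[0,0,0],72],
    [[0.35,-9.9,0.6],[0,0,0],72],
    [[0.35,-9.9,0.6],[0,0,0],72],
    [[0.35,-9.9,0.6],[0,0,0],72]
  ]
}}

```text
time: 21.12
tool_pos: [0.5231, -0.1313, 0.1566]
tool_rot: [0.0, 0.121, 0.993, 0.0]
contact_force: [-0.1, 0.6, 0.1]
gripper_width: 0.715
grasp_force: 0.0
```

```bash
python3 stack.py .032 w8;python3 pans.py
```

```text
t21.12 [ 0.5231 -0.1313  0.1566] psi 166.1 F [-0.1  0.6  0.1] w 0.715 g 0.0 j [-0.38 -0.09  1.89  0.    1.35 -1.71]
px [315. 224.] center [ 520.6 -133. ] size [49.1 70.4] long axis deg 166.8 z 0.0315
down to grasp: ([0.08, -0.1, 5.57], [0.0, 0.0, -0.09])
A [691.7 164.9] [53.9 71.9] 80.4 z [0.0589 0.0629 0.0656]
A [611.7 184.5] [51.4 73.6] 73.2 z [0.0592 0.0627 0.0655]
B [456.9 381.1] [51.6 71.6] 71.9 z [0.0594 0.0627 0.0655]
```

Emit:
{"name": "jog_arm", "arguments": {
  "targets": [
    [[0.08,-0.1,2.2],[0,0,-0.1],72],
    [[0.08,-0.1,4.3],[0,0,-0.1],72],
    [[0.08,-0.1,5.3],[0,0,-0.1],72],
    [[0.08,-0.1,5.55],[0,0,-0.1],72],
    [[0.08,-0.1,5.55],[0,0,-0.1],72],
    [[0.08,-0.1,5.55],[0,0,-0.1],40],
    [[0.08,-0.1,5.55],[0,0,-0.1],40],
    [[0.08,-0.1,5.55],[0,0,-0.1],40]
  ]
}}

```text
time: 22.22
tool_pos: [0.5219, -0.1349, 0.0199]
tool_rot: [0.002, 0.115, 0.993, -0.0]
contact_force: [-0.5, 1.0, 6.8]
gripper_width: 0.566
grasp_force: 64.1
```

Emit:
{"name": "jog_arm", "arguments": {
  "targets": [
    [[0,0,-0.4],[0,0,0],40],
    [[0,0,-1.2],[0,0,0],40],
    [[0,0,-3.2],[0,0,0],40],
    [[0,0,-5.6],[0,0,0],40],
    [[0,0,-7.4],[0,0,0],40],
    [[0,0,-7.4],[0,0,0],40],
    [[0,0,-7.4],[0,0,0],40]
  ]
}}

```text
time: 23.1
tool_pos: [0.5194, -0.1342, 0.202]
tool_rot: [-0.001, 0.115, 0.993, 0.0]
contact_force: [-0.3, 0.0, -0.5]
gripper_width: 0.564
grasp_force: 63.3
```

```bash
python3 -c "
from h import *
info()
print(go(.3805,.4015,.2,165),go(.3805,.4015,.065))
"
```

```text
t23.10 [ 0.5194 -0.1342  0.202 ] psi 166.8 F [-0.3  0.  -0.5] w 0.564 g 63.3 j [-0.39 -0.14  1.85 -0.    1.43 -1.73]
([10.3, 19.59, 0.09], [0.0, -0.01, 0.23]) [10.3, 19.59, 5.49]
```

Emit:
{"name": "jog_arm", "arguments": {
  "targets": [
    [[1.1,2.1,0],[0,0,0.23],40],
    [[2.2,4.2,0],[0,0,0.23],40],
    [[3.3,6.3,0],[0,0,0.23],40],
    [[4.4,8.4,0],[0,0,0.23],40],
    [[5.5,10.5,0],[0,0,0.23],40],
    [[6.6,12.6,0],[0,0,0.23],40],
    [[7.7,14.7,0],[0,0,0.23],40],
    [[8.8,16.8,0],[0,0,0.23],40]
  ]
}}

```text
time: 24.1
tool_pos: [0.3996, 0.3258, 0.1999]
tool_rot: [-0.002, 0.131, 0.991, -0.001]
contact_force: [1.1, -0.3, -0.1]
gripper_width: 0.565
grasp_force: 63.3
```

Emit:
{"name": "jog_arm", "arguments": {
  "targets": [
    [[1,1.9,0],[0,0,0],40],
    [[1.4,2.75,0],[0,0,0],40],
    [[1.4,2.75,0.8],[0,0,0],40],
    [[1.4,2.75,2.8],[0,0,0],40],
    [[1.4,2.75,4.5],[0,0,0],40],
    [[1.4,2.75,5],[0,0,0],40],
    [[1.4,2.75,5],[0,0,0],40]
  ]
}}

```text
time: 24.98
tool_pos: [0.385, 0.3989, 0.076]
tool_rot: [-0.001, 0.131, 0.991, -0.001]
contact_force: [-0.3, -0.9, 0.4]
gripper_width: 0.566
grasp_force: 63.3
```

```bash
python3 look.py w9; python3 -c "
from h import *
print(go(.3805,.4015,.0490,165))"
```

```text
t24.98 [0.385  0.3989 0.076 ] psi 164.9 F [-0.3 -0.9  0.4] w 0.566 g 63.3 j [ 0.67  0.04  1.9  -0.    1.21 -0.64]
floor z med in A/B
0 0
20946 0.044
rim [0.4161 0.3916] 0.0947 12929
([0.23, 0.0, 1.16], [0.0, 0.0, -0.01])
```

Emit:
{"name": "jog_arm", "arguments": {
  "targets": [
    [[0.23,0,0.5],[0,0,0],40],
    [[0.23,0,0.8],[0,0,0],40],
    [[0.23,0,0.95],[0,0,0],40],
    [[0.23,0,1.02],[0,0,0],40],
    [[0.23,0,1.07],[0,0,0],40],
    [[0.23,0,1.1],[0,0,0],40],
    [[0.23,0,1.1],[0,0,0],40]
  ]
}}

```text
time: 25.9
tool_pos: [0.3802, 0.4018, 0.0502]
tool_rot: [0.0, 0.131, 0.991, 0.0]
contact_force: [0.2, -0.5, -0.7]
gripper_width: 0.563
grasp_force: 63.3
```

Emit:
{"name": "jog_arm", "arguments": {
  "targets": [
    [[0,0,0.04],[0,0,0],40],
    [[0,0,0.07],[0,0,0],40],
    [[0,0,0.07],[0,0,0],40]
  ]
}}

```text
time: 26.28
tool_pos: [0.3803, 0.4019, 0.0499]
tool_rot: [-0.0, 0.131, 0.991, -0.0]
contact_force: [-3.7, -2.6, 8.9]
gripper_width: 0.564
grasp_force: 64.3
```

Emit:
{"name": "jog_arm", "arguments": {
  "targets": [
    [[0,0,0],[0,0,0],70],
    [[0,0,0],[0,0,0],72],
    [[0,0,0],[0,0,0],72],
    [[0,0,-0.5],[0,0,0],72],
    [[0,0,-1.5],[0,0,0],72],
    [[0,0,-3.8],[0,0,0],72],
    [[0,0,-6.2],[0,0,0],72],
    [[-0.4,-1,-6.6],[0,0,0],72]
  ]
}}

```text
time: 27.28
tool_pos: [0.3856, 0.3774, 0.221]
tool_rot: [0.004, 0.13, 0.992, 0.004]
contact_force: [0.5, -0.5, 0.5]
gripper_width: 0.722
grasp_force: 0.0
```

Emit:
{"name": "jog_arm", "arguments": {
  "targets": [
    [[-0.9,-2.1,0],[0,0,-0.3],72],
    [[-1.8,-4.2,0],[0,0,-0.6],60],
    [[-2.7,-6.3,0],[0,0,-0.9],40],
    [[-3.6,-8.4,0],[0,0,-1.2],20],
    [[-4.5,-10.5,0],[0,0,-1.5],20],
    [[-5.4,-12.5,0],[0,0,-1.88],20],
    [[-6.12,-14.06,0],[0,0,-1.88],20],
    [[-6.12,-14.06,0],[0,0,-1.88],20]
  ]
}}

```text
time: 28.28
tool_pos: [0.4403, -0.0064, 0.2143]
tool_rot: [0.001, 0.002, 1.0, -0.0]
contact_force: [0.4, 0.2, 0.7]
gripper_width: 0.198
grasp_force: 0.0
```

```bash
python3 pans.py
cat > knob.py <<'E'
from h import *
import sys
info(); s,p,M=pose(); im,d=grab_frame("wrist"); save(sys.argv[1]+".png",im)
c=cam("wrist",s); P=cloud(c,d)
for n,x in((1,.642),(2,.574),(3,.507),(4,.440)):
    near=(np.hypot(P[...,0]-x,P[...,1]+.003)<.03)&(d>0)
    foot=near&(P[...,2]>.006)&(P[...,2]<.035); bar=near&(P[...,2]>.0255)&(P[...,2]<.034)
    if bar.sum()<50: continue
    q=P[bar][:,:2]; r=cv2.minAreaRect((q*1000).astype(np.float32)); w,h=r[1]
    f=P[foot][:,:2]
    print(n,"bar",np.round(r[0],1),np.round(r[1],1),"angle",round((r[2]+(90 if w<h else 0)+90)%180-90,1),"foot bbox c",((f.max(0)+f.min(0))/2*1000).round(1),(np.ptp(f,axis=0)*1000).round(1),bar.sum())
E
python3 knob.py w10
```

```text
A [692.3 163.9] [53.  72.1] 77.9 z [0.0588 0.0626 0.0656]
A [611.5 185.2] [52.6 71.5] 80.5 z [0.0588 0.0626 0.0656]
B [457.3 380.8] [51.8 71.9] 77.1 z [0.0594 0.0627 0.0655]
B [380.8 404.3] [49.7 71.6] 75.9 z [0.0592 0.0625 0.0654]
t28.32 [ 0.4401 -0.005   0.2141] psi 179.8 F [ 0.1  0.1 -0.3] w 0.198 g 0.0 j [-0.18 -0.41  2.04  0.    1.5  -1.75]
1 bar [642.7  -4.8] [32.7  9.3] angle 0.0 foot bbox c [642.    1.2] [34.2 47.8] 203
2 bar [576.9  -4.5] [ 8.8 32.6] angle -0.1 foot bbox c [576.1  -4.5] [34.2 36.7] 230
3 bar [508.8  -4.9] [ 9.4 32.6] angle -0.0 foot bbox c [508.1   2. ] [34.6 49.5] 274
4 bar [441.1  -5. ] [31.9  9.6] angle 0.0 foot bbox c [440.3   1.9] [34.7 49.1] 316
```

View pics/w10.png

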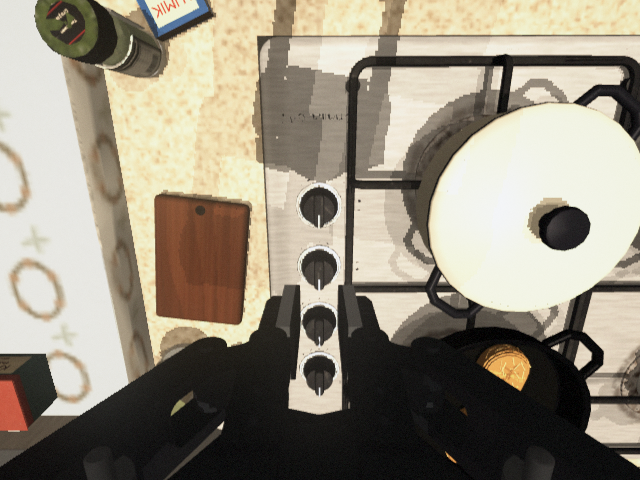

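Pans are done: two pieces flat in each, tops at about z 0.0625. Knob bars are aligned with x; knob 4 is at (319,205) and knob 2 at (319,322) in the picture. I'm descending on knob 4.

Emit:
{"name": "jog_arm", "arguments": {
  "targets": [
    [[-0.04,0,2.2],[0,0,0],18],
    [[-0.04,0,4.4],[0,0,0],18],
    [[-0.04,0,6],[0,0,0],18],
    [[-0.04,0,6.8],[0,0,0],18],
    [[-0.04,0,7.2],[0,0,0],18],
    [[-0.04,0,7.5],[0,0,0],18],
    [[-0.04,0,7.6],[0,0,0],18],
    [[-0.04,0,7.6],[0,0,0],18]
  ]
}}

```text
time: 29.38
tool_pos: [0.4415, -0.0042, 0.024]
tool_rot: [0.001, -0.0, 1.0, -0.0]
contact_force: [0.0, -0.6, 0.5]
gripper_width: 0.18
grasp_force: 0.0
```

Emit:
{"name": "jog_arm", "arguments": {
  "targets": [
    [[0,0,0],[0,0,0],5],
    [[0,0,0],[0,0,0],5],
    [[0,0,0],[0,0,0],5]
  ]
}}

```text
time: 29.75
tool_pos: [0.4416, -0.0049, 0.0242]
tool_rot: [0.001, -0.0, 1.0, -0.001]
contact_force: [-2.8, -4.6, 6.0]
gripper_width: 0.091
grasp_force: 59.2
```

Emit:
{"name": "jog_arm", "arguments": {
  "targets": [
    [[0,0,0],[0,0,1.1],5],
    [[0,0,0],[0,0,2.2],5],
    [[0,0,0],[0,0,3.3],5],
    [[0,0,0],[0,0,4.4],5],
    [[0,0,0],[0,0,5.5],5],
    [[0,0,0],[0,0,6.6],5],
    [[0,0,0],[0,0,7.5],5],
    [[0,0,0],[0,0,7.5],5]
  ]
}}

```text
time: 30.75
tool_pos: [0.4418, -0.0045, 0.0242]
tool_rot: [0.001, 0.5, 0.866, 0.0]
contact_force: [-1.1, -2.7, 5.3]
gripper_width: 0.09
grasp_force: 59.1
```

```bash
python3 -c "
from h import *
info(); print(state()['ft_torque'])"
```

```text
t30.75 [ 0.4418 -0.0045  0.0242] psi 120.0 F [-1.1 -2.7  5.3] w 0.090 g 59.1 j [-0.18 -0.17  2.19 -0.    1.11 -0.7 ]
[-0.55320723  0.22693605 -0.05283187]
```

Emit:
{"name": "jog_arm", "arguments": {
  "targets": [
    [[0,0,0],[0,0,0],18],
    [[0,0,0],[0,0,0],18],
    [[0,0,-0.6],[0,0,0],18],
    [[0,0,-2.5],[0,0,0],18],
    [[0,0,-4.9],[0,0,0],18],
    [[-0.9,1.6,-6],[0,0,-1.2],18],
    [[-1.8,3.2,-6],[0,0,-2.5],18],
    [[-2.69,4.67,-6],[0,0,-3.8],18]
  ]
}}

```text
time: 31.75
tool_pos: [0.5777, -0.0037, 0.1756]
tool_rot: [0.001, 0.252, 0.968, 0.0]
contact_force: [0.8, -0.7, 0.1]
gripper_width: 0.18
grasp_force: 0.0
```

Emit:
{"name": "jog_arm", "arguments": {
  "targets": [
    [[0,0,0],[0,0,-1.2],18],
    [[0,0,0],[0,0,-2.4],18],
    [[0,0,0],[0,0,-3.7],18],
    [[0,0,0],[0,0,-3.7],18],
    [[0,0,0],[0,0,-3.7],18]
  ]
}}

```text
time: 32.38
tool_pos: [0.5757, -0.0039, 0.1739]
tool_rot: [0.0, 0.001, 1.0, 0.0]
contact_force: [0.5, -0.1, -0.2]
gripper_width: 0.18
grasp_force: 0.0
```

```bash
python3 knob.py w11; python3 -c "
from h import *
print(go(.5768,-.0045,.024,180))"
```

```text
t32.38 [ 0.5757 -0.0039  0.1739] psi 179.9 F [ 0.5 -0.1 -0.2] w 0.180 g 0.0 j [-0.14 -0.02  1.79  0.    1.38 -1.7 ]
1 bar [643.7  -4.6] [10.2 32.5] angle -0.5 foot bbox c [643.    1.9] [33.8 49.3] 340
2 bar [577.4  -4.3] [ 9.6 32.8] angle -0.5 foot bbox c [576.9   2.2] [34.8 49.1] 400
3 bar [509.7  -4.5] [ 9.8 32.6] angle -0.1 foot bbox c [509.7   2.1] [36.4 49.4] 492
4 bar [441.7  -4.3] [10.3 33.3] angle -60.2 foot bbox c [443.3   2. ] [34.6 49.3] 616
([-0.04, -0.02, 5.99], [0.0, 0.0, -0.01])
```

Knob 4 is at 60.2°. Now knob 2.

Emit:
{"name": "jog_arm", "arguments": {
  "targets": [
    [[-0.05,-0.02,2.2],[0,0,0],18],
    [[-0.05,-0.02,4.2],[0,0,0],18],
    [[-0.05,-0.02,5.2],[0,0,0],18],
    [[-0.05,-0.02,5.6],[0,0,0],18],
    [[-0.05,-0.02,5.9],[0,0,0],18],
    [[-0.05,-0.02,5.99],[0,0,0],18],
    [[-0.05,-0.02,5.99],[0,0,0],18]
  ]
}}

```text
time: 33.3
tool_pos: [0.5777, -0.0046, 0.0246]
tool_rot: [0.001, -0.0, 1.0, -0.0]
contact_force: [0.0, 0.5, -0.7]
gripper_width: 0.18
grasp_force: 0.0
```

Emit:
{"name": "jog_arm", "arguments": {
  "targets": [
    [[0,0,0],[0,0,0],5],
    [[0,0,0],[0,0,0],5],
    [[0,0,0],[0,0,0],5]
  ]
}}

```text
time: 33.67
tool_pos: [0.5778, -0.0049, 0.0248]
tool_rot: [0.001, -0.0, 1.0, -0.0]
contact_force: [-1.0, -2.4, 6.3]
gripper_width: 0.088
grasp_force: 59.1
```

Emit:
{"name": "jog_arm", "arguments": {
  "targets": [
    [[0,0,0],[0,0,1.1],5],
    [[0,0,0],[0,0,2.2],5],
    [[0,0,0],[0,0,3.3],5],
    [[0,0,0],[0,0,4.4],5],
    [[0,0,0],[0,0,5.5],5],
    [[0,0,0],[0,0,6.6],5],
    [[0,0,0],[0,0,7.5],5],
    [[0,0,0],[0,0,7.5],5]
  ]
}}

```text
time: 34.67
tool_pos: [0.5779, -0.0047, 0.0248]
tool_rot: [0.001, 0.5, 0.866, 0.0]
contact_force: [-1.0, -0.7, 5.7]
gripper_width: 0.089
grasp_force: 59.0
```

Emit:
{"name": "jog_arm", "arguments": {
  "targets": [
    [[0,0,0],[0,0,0],18],
    [[0,0,0],[0,0,0],18],
    [[0,0,-0.6],[0,0,0],18],
    [[0,0,-2.5],[0,0,0],18],
    [[0,0,-4.9],[0,0,0],18],
    [[0,0,-7],[0,0,0],18],
    [[0,0,-7],[0,0,0],18],
    [[0,0,-7],[0,0,0],18]
  ]
}}

```text
time: 35.67
tool_pos: [0.5767, -0.0044, 0.1988]
tool_rot: [0.0, 0.5, 0.866, 0.0]
contact_force: [-0.7, 0.1, -0.3]
gripper_width: 0.18
grasp_force: 0.0
```

```bash
python3 knob.py w12; python3 pans.py; python3 -c "
from h import *
im,d=grab_frame('side'); save('s3.png',im)"
```

```text
t35.67 [ 0.5767 -0.0044  0.1988] psi 120.0 F [-0.7  0.1 -0.3] w 0.180 g 0.0 j [-0.14 -0.04  1.76  0.    1.42 -0.66]
1 bar [643.5  -4.7] [ 9.8 32.7] angle -0.6 foot bbox c [643.4   1.9] [35.2 49.7] 319
2 bar [576.8  -4.6] [ 9.4 32.8] angle -59.8 foot bbox c [577.    2.5] [36.5 48.7] 341
3 bar [509.5  -4.6] [10.1 33. ] angle -0.2 foot bbox c [508.9   2.5] [36.8 48.7] 379
4 bar [441.6  -4.4] [10.5 32.8] angle -59.6 foot bbox c [443.   3.] [34.1 47.8] 419
A [692.6 164.7] [51.1 74.4] 76.6 z [0.0592 0.0625 0.0655]
A [612.7 185.6] [51.3 73.9] 73.3 z [0.0595 0.0629 0.0657]
B [457.5 380.6] [51.  74.2] 75.8 z [0.0595 0.063  0.0653]
B [380.9 403.7] [50.4 73. ] 75.2 z [0.0596 0.0626 0.0654]
```

View pics/s3.png

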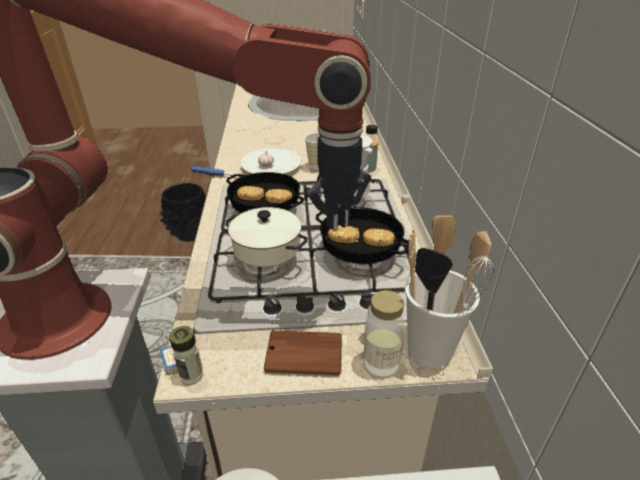

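The final view shows two browns flat in each skillet, at (264,195) and (362,237). The board is empty, the jar stands where it was, and the arm is clear. Knobs 2 and 4 are at about 60° and knobs 1 and 3 are off.

```bash
python3 -c "
from plant import *
print(job_done())"
```

```text
the job is handed in; nothing more can be done
None
```

The job is handed in at about 36 s: each skillet has two hash browns lying flat end to end on its floor, knobs 2 and 4 are turned about 60° clockwise, and the other two knobs are still off.

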